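# Mix a vial, then hold the sprung cold-box lid half open

### The arm

A 7-joint arm with a two-finger parallel gripper is mounted at the origin on a cart in front of the work surface, level with it; the furniture and walls round the work are solid. World frame = base frame: x ahead of the robot, y to its left, z up, the work surface at z = 0. Lengths are in m, angles in degrees, forces in N, time in s.
With the tool pointing down it reaches from about 0.425 to 0.875 m from the base axis. Payload 4.7 kg.
Tool frame: the origin (TCP) lies at the very end of the fingers, on their centre line; the grasp point (between the pads) lies 19 mm behind it; z points along the fingers, y is the line along which they close (so a half turn about z gives the same grasp; the last joint's range is limited). The gripper opens to 87 mm and grips with 3 to 60 N. Pads are 19 mm wide; open, the fingers measure 117 mm over their backs; the gripper's body (75 mm by 190 mm) begins 51 mm behind the grasp point.
Start: joints at [68.417, 18.392, -4.016, 83.108, 1.295, 78.541, -3.26], TCP at [0.248, -0.601, 0.223] pointing down, gripper open.
Joint ranges: [-163.93, 163.93], [-17.29, 119.83], [-79.2, 71.16], [3.27, 140.29], [-89.18, 269.18], [5.43, 117.66], [-154.24, 154.24]. Speed limits (degrees/s): [147.25, 147.25, 180, 180, 180, 180, 180].

### API

Orientations are given as [roll, pitch, yaw] about the fixed x, y, z axes, in that order (R = Rz(yaw) Ry(pitch) Rx(roll)).
In Python, from cell import telemetry, cams, env gives the robot as it stands.
- The arm moves only by the tool arm_command, never from a script. Its argument "series" is text: rows parted by semicolons, each of 5 numbers parted by spaces: the shift along the tool's x, y, z in mm, then the turn about the tool's z in rad, then the closure in counts, from 0 (fully open) to 255 (shut). A call has 1 to 20 rows; each row shifts and turns the commanded pose from where the row before left it, along the tool's axes as they then stand; what a row does not reach is not made up. A row lasts 1/12 s, in which the tool goes at most 41.7 mm and 7.16 degrees, less where a joint would pass 70% of its speed; a pose out of reach is approached as far as the arm can. A call is refused whole if a number of a shift passes 41.7 or a number of a turn 0.125, either way. A call with a gripper value outside its range is refused whole. The fingers move at their own pace and stop on an object; "squeeze" is the grip in N (left out, the last holds). Time passes only in rows, so rows that do not move let the fingers close. It gives the time, the measured TCP pose, the force, the opening and the grip force at its end, in the units of the state.
- telemetry.get_obs(): the state, without advancing time (a new reading comes with each control period).
- cams.read_camera(name): name is "scene" or "top" or "wrist"; returns the picture (384x512x3 uint8, blue, green, red); there is no depth.
- cams.calibration(name): a dict with "K" (3x3 intrinsics, pixels), "origin" and "rotation" of the camera in the world; the wrist camera has in their place "hand_eye" (4x4, takes a point from camera to tool coordinates, whose origin is the TCP and whose axes are the flange's). Camera axes: x right, y down, z forward; pixel columns grow to the right and rows downward; lengths in m; the calibration is good to about 2 mm. A picture is of the moment at which its call begins: read the wrist's pose just before it. calibration takes no time and is no camera call.
- env.sign_off(): hands the job in; it is judged then, once.
The state is a dict: "time_s": time; "qpos": joint angles; "joint_velocities": joint speeds; "effort": joint torques, N m; "tool_pos": TCP position; "tool_rot": TCP orientation; "force": force on the tool from outside, world axes, zero at the start; "wrist_torque": the same for the moment, N m; "grip_width": finger opening in m; "grasp_force": force on a finger pad.
Only numpy, scipy, OpenCV 4.12 (cv2) and the standard library are available. Lean on these libraries where they do the work, as an engineer would, in place of code of your own. Each camera call takes 0.05 s, during which the arm holds its last target. There are 200 camera calls.

### The job

Take the teal-capped vial, press it upright into the cup of the mixer until the cup is fully down, keep it down for about a second, and then stand the vial upright in the empty pale grey tray and let go of it. Then lift the blue lid of the cold box by its black tongue and hold it open at 50 degrees (lid underside level with the green bead on the side arc) so that a colleague can put the vial away; the lid springs shut if let go, so finish while still holding it there. Leave the other vial, the marker pen, the swab sachets and the swab box where they are.

Things in the scene. Friction and masses are not known exactly. Their poses are not given: they have to be found in the camera images.
- vial_teal: the vial to mix: small glass vial, teal cap and teal label band, diameter 22, height 47, about 12 g; the straight body (22 across) reaches 35 above its base; origin at the centre of its underside, z up. Stands on the worktop at the start; it may have changed places with the purple-capped vial
- vial_purple: look-alike vial with purple cap and label, same size; leave alone. Origin at the centre of its underside
- mixer: fixed vortex mixer: grey box 100 (x) x 120 (y), black top 57 above the worktop, black knob on its front (-x) side; in the middle of the top a sprung round black rubber cup. Origin at the centre of its underside on the worktop
- mixer_cup (a point): centre of the floor of the mixer's cup, 76 above the worktop when not pressed, moving with the cup. The cup is round, 41 outside and 33 inside, its lip 5 above this floor
- mixer_pad (a joint): how far the mixer's cup is pressed down, m: 0 = up, 0.008 = fully down (a stop). A spring: about 1.5 N to start, about 6.5 N fully down; it rises again when released
- tray: loose empty pale grey tray, 90 (x) x 155 (y) outside, 25 high, walls 2 and floor 2 thick, 0.1 kg; origin at the centre of its underside, y along its long side
- cold_box: fixed white cold box 150 (x, depth) x 200 (y, width) x 85 high, open at the top under its lid, purple-capped vials inside; origin at the centre of its underside on the worktop, front is its -x side
- lid_tongue (a point): point to hold on the lid: middle of the black lift tongue, which sticks out 58 beyond the front edge of the lid in the middle of its width, 14 wide (along the box's y) and 14 thick. This point lies 37 beyond the front edge; 187 from the hinge axis toward the front and 7 above the lid's underside, 92 above the worktop while shut; moves with the lid
- lid_hinge (a point): middle of the lid's hinge axis, 85 above the worktop at the back (+x) edge of the box; the axis runs along the box's y. The lid is blue, 14 thick, 150 x 200, its underside passes through the axis. A thin steel arc of radius 80 about the axis stands beside the box's +y side; its green bead marks 50 degrees
- cold_lid (a joint): opening angle of the lid, rad: 0 = shut, grows as its front edge rises, limit 1.75; 50 degrees = 0.873. Spring and weight (0.15 kg) pull it shut from every angle; holding it at 50 degrees takes about 1 to 2 N at the tongue
- marker: blue and white marker pen 135 long, lying near; leave alone. Origin at the centre of its underside
- sachets: small white and blue stack of swab sachets 50 x 50 x 9; leave alone. Origin at the centre of its underside
- swab_box: upright white and blue box 55 x 60 x 90 behind the work; leave alone. Origin at the centre of its underside

How it is judged:
By the outcome, as a careful person would: the job done as asked, in the order asked, and still so for the second after the job is handed in, while the arm keeps its last pose, push and grip.
It also fails if it takes over 54 s, if anything falls off the work surface, if the arm or the gripper's body presses on something with over 40 N, if the wrist force passes 120 N, or if a joint passes its speed limit or range.

## Working session

There is one attempt and no reset: what is moved stays moved. The work goes in short steps, Python scripts to look and compute and a tool call to move; the robot and the scene stay as the last step left them, time stands still between calls to the robot, and variables do not carry over. Pictures are saved under pics/ and viewed, at most 12 in all, crops included, and the job is handed in when it is done.

Besides the shell and the picture viewer there is one more tool, called after "Call:" as a command line: name --argument value ..., lists and objects as JSON in quotes. arm_command: Moves the arm, as the interface text tells. Its arguments: {"type":"object","properties":{"series":{"type":"string"},"squeeze":{"type":"number"}},"required":["series"]}

```bash
mkdir -p pics; ls
python3 - <<'E'
from cell import telemetry,cams,env
import cv2,numpy as np
o=telemetry.get_obs();print({k:np.round(v,3).tolist() for k,v in o.items()})
a=cams.read_camera("scene");b=cams.read_camera("top")
cv2.imwrite("pics/scene0.png",a);cv2.imwrite("pics/top0.png",b)
for n in("scene","top","wrist"):print(n,cams.calibration(n))
E
```

```text
pics
{'time_s': 0.0, 'qpos': [68.417, 18.439, -4.017, 83.176, 1.297, 78.54, -3.259], 'joint_velocities': [-0.008, 0.042, 0.088, 0.073, -0.044, 0.089, 0.036], 'effort': [0.0, -49.129, -0.404, -31.252, -0.064, 0.044, 0.0], 'tool_pos': [0.247, -0.6, 0.221], 'tool_rot': [-179.89, 0.008, 22.396], 'force': [0.579, -0.316, -0.279], 'wrist_torque': [0.013, 0.024, -0.035], 'grasp_force': 0.0, 'grip_width': 0.087}
scene {'K': array([[389.34883387,   0.        , 260.40891388],
       [  0.        , 389.34883387, 191.32198149],
       [  0.        ,   0.        ,   1.        ]]), 'origin': array([0.03922029, 0.42258722, 0.81246243]), 'rotation': array([-137.82709061,    0.23713824, -126.21066335])}
top {'K': array([[496.59323053,   0.        , 255.80319408],
       [  0.        , 496.59323053, 191.82697753],
       [  0.        ,   0.        ,   1.        ]]), 'origin': array([0.50200477, 0.04975955, 1.6807689 ]), 'rotation': array([-176.87125082,    0.77997548,  -88.92127223])}
wrist {'K': array([[315.09010683,   0.        , 253.00423978],
       [  0.        , 315.09010683, 192.0781132 ],
       [  0.        ,   0.        ,   1.        ]]), 'hand_eye': array([[ 1.58724855e-03, -9.63935461e-01, -2.66131373e-01,
         7.28357544e-02],
       [ 9.99998684e-01,  1.44041684e-03,  7.46915288e-04,
         1.08733000e-03],
       [-3.36638021e-04, -2.66132209e-01,  9.63936478e-01,
        -1.61863419e-01],
       [ 0.00000000e+00,  0.00000000e+00,  0.00000000e+00,
         1.00000000e+00]])}
```

View pics/scene0.png

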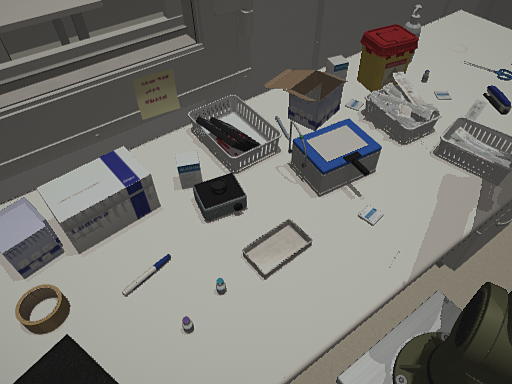

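View pics/top0.png

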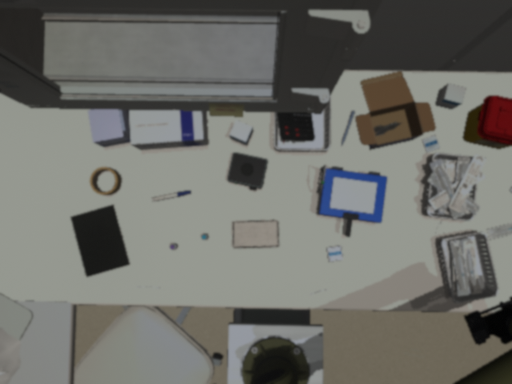

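The scene view shows the teal vial at (221,285), purple at (187,324), mixer cup at (220,185), tray at (277,248) and tongue at (357,160). In the top view they are at (205,236), (173,246), (247,166), (256,234) and (347,226).

```bash
cat > h.py <<'E'
from cell import telemetry,cams,env
import cv2,numpy as np
from scipy.spatial.transform import Rotation as R
def cam(n,o=None):
    c=cams.calibration(n);K=c["K"]
    if n!="wrist": return K,R.from_euler('xyz',c["rotation"],degrees=True).as_matrix(),np.array(c["origin"])
    o=o or telemetry.get_obs();T=R.from_euler('xyz',o["tool_rot"],degrees=True).as_matrix();H=c["hand_eye"]
    return K,T@H[:3,:3],T@H[:3,3]+o["tool_pos"]
def ray(C,uv):
    K,Rm,p=C;d=Rm@np.linalg.solve(K,[uv[0],uv[1],1.]);return p,d/np.linalg.norm(d)
def plane(C,uv,z):
    p,d=ray(C,uv);return p+d*(z-p[2])/d[2]
def tri(*cu):
    A=0;b=0
    for C,uv in cu:
        p,d=ray(C,uv);M=np.eye(3)-np.outer(d,d);A=A+M;b=b+M@p
    return np.linalg.solve(A,b)
def proj(C,X):
    K,Rm,p=C;q=K@(Rm.T@(np.array(X)-p));return q[:2]/q[2]
def blobs(im,lo,hi,amin=10,roi=None):
    m=cv2.inRange(cv2.cvtColor(im,cv2.COLOR_BGR2HSV),np.array(lo),np.array(hi))
    n,l,s,c=cv2.connectedComponentsWithStats(m)
    return sorted([(int(s[i,4]),np.round(c[i],1).tolist(),s[i,:4].tolist()) for i in range(1,n) if s[i,4]>=amin],reverse=True)
E
python3 - <<'E'
from h import *
S=cam("scene");T=cam("top");a=cv2.imread("pics/scene0.png");b=cv2.imread("pics/top0.png")
for n,i in(("s",a),("t",b)):
    print(n,"teal",blobs(i,(80,80,40),(100,255,255),4)[:4]);print("purple",blobs(i,(118,50,30),(150,255,255),4)[:5]);print("blue",blobs(i,(105,150,60),(118,255,255),30)[:5])
def p(n,s,t,z): print(n,tri((S,s),(T,t)).round(3),plane(S,s,z).round(3),plane(T,t,z).round(3))
p("teal",(221,281),(205,236),.045)
p("purple",(187,320),(173,246),.045)
p("cup",(220,185),(247,167),.078)
p("tray",(277,248),(256,234),.015)
p("tongue",(357,160),(347,226),.092)
for n,uv in dict(a=(320,168),b=(386,174),c=(384,222),d=(319,216)).items(): print("lid",n,plane(T,uv,.099).round(3))
for n,uv in dict(a=(232,221),b=(278,219),c=(279,247),d=(233,248)).items(): print("tray",n,plane(T,uv,.025).round(3))
cv2.imwrite("pics/crop1.png",np.vstack([cv2.resize(b[140:260,150:400],None,fx=3,fy=3,interpolation=2)[:, :],]))
E
```

```text
s teal [(32, [219.5, 280.5], [217, 278, 6, 6])]
purple [(616, [119.6, 168.5], [100, 151, 41, 36]), (314, [140.2, 203.9], [130, 190, 21, 29]), (35, [185.5, 319.6], [183, 317, 6, 7]), (27, [54.2, 249.3], [48, 245, 12, 9]), (17, [40.8, 256.9], [36, 253, 10, 9])]
blue [(1073, [338.4, 146.4], [303, 119, 78, 54]), (81, [161.7, 261.1], [154, 254, 16, 15]), (76, [298.9, 143.2], [293, 137, 11, 15]), (62, [501.9, 95.7], [492, 86, 18, 19]), (45, [502.1, 73.1], [494, 69, 18, 10])]
t teal [(12, [203.5, 236.5], [202, 235, 4, 4])]
purple [(358, [186.6, 125.5], [180, 110, 14, 33]), (8, [172.0, 246.5], [171, 245, 3, 4])]
blue [(1077, [352.1, 193.6], [320, 169, 66, 52]), (53, [186.0, 126.0], [183, 121, 8, 11])]
teal [0.443 0.239 0.037] [0.439 0.242 0.045] [0.443 0.238 0.045]
purple [0.408 0.344 0.038] [0.404 0.346 0.045] [0.408 0.343 0.045]
cup [0.669 0.101 0.067] [0.658 0.103 0.078] [0.669 0.103 0.078]
tray [0.452 0.072 0.008] [0.449 0.076 0.015] [0.451 0.071 0.015]
tongue [ 0.486 -0.214  0.119] [ 0.505 -0.237  0.092] [ 0.485 -0.219  0.092]
lid a [ 0.668 -0.131  0.099]
lid b [ 0.652 -0.341  0.099]
lid c [ 0.5   -0.335  0.099]
lid d [ 0.515 -0.129  0.099]
tray a [0.493 0.151 0.025]
tray b [ 0.503 -0.002  0.025]
tray c [ 0.41  -0.006  0.025]
tray d [0.404 0.146 0.025]
```

View pics/crop1.png

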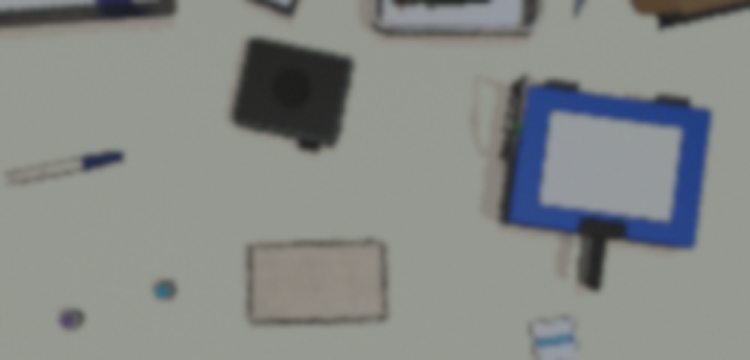

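The enlarged top view shows the cup centre at crop (291,88), or top (247,169). It also gives the tray at crop (316,281), yaw about +3°, and the tongue at crop (594,262), with the box turned about -4°. Next I move over the vial.

Call:
arm_command --series "34.5 -15.8 0 0 0;34.5 -15.8 0 0 0;34.5 -15.8 0 0 0;34.5 -15.8 0 0 0;34.5 -15.8 0 0 0;34.5 -15.8 0 0 0;34.5 -15.8 0 0 0;34.5 -15.8 0 0 0;34.5 -15.8 0 0 0;15.2 -37 0 0 0;15.2 -37 0 0 0;15.2 -37 0 0 0;15.2 -37 0 0 0;15.2 -37 0 0 0;15.2 -37 0 0 0;15.2 -37 0 0 0;15.2 -37 0 0 0;15.2 -37 0 0 0;15.2 -37 0 0 0"

```text
time_s: 1.68
tool_pos: [0.4794, 0.0505, 0.2224]
tool_rot: [180.0, 0.0, 22.4]
force: [1.2, 0.2, -0.1]
grip_width: 0.0876
grasp_force: 0.0
```

Call:
arm_command --series "6.3 -31.5 0 0 0;6.3 -31.5 0 0 0;6.3 -31.5 0 0 0;6.3 -31.5 0 0 0;6.3 -31.5 0 0 0;6.3 -31.5 0 0 0;0 0 0 -0.122 80;0 0 0 -0.122 80;0 0 0 -0.122 80;0 0 0 -0.122 80;0 0 0 -0.122 80;0 0 0 -0.122 80;0 0 0 -0.122 80;0 0 0 -0.122 80;0 0 0 -0.122 80;0 0 0 -0.122 80;0 0 0 -0.122 80;0 0 0 -0.122 80;0 0 0 -0.122 80;0 0 0 -0.122 80"

```text
time_s: 3.35
tool_pos: [0.4427, 0.2377, 0.2221]
tool_rot: [-180.0, 0.0, 120.6]
force: [0.3, 0.5, -0.5]
grip_width: 0.0596
grasp_force: 0.0
```

Call:
arm_command --series "0 0 10 -0.122 80;0 0 10 -0.122 80;0 0 10 -0.122 80;0 0 10 -0.122 80;0 0 10 -0.122 80;0 0 10 -0.122 80;0 0 10 -0.122 80;0 0 10 -0.122 80;0 0 10 -0.12 80;0 0 0 0 80;0 0 0 0 80"

```text
time_s: 4.27
tool_pos: [0.4425, 0.2376, 0.132]
tool_rot: [-180.0, -0.1, -177.1]
force: [0.7, 0.6, -0.1]
grip_width: 0.0595
grasp_force: 0.0
```

Run:
```python
from h import *
o=telemetry.get_obs();C=cam("wrist",o);im=cams.read_camera("wrist");cv2.imwrite("pics/w1.png",im)
print(o["tool_pos"],o["tool_rot"],o["grip_width"],o["qpos"])
for b in blobs(im,(80,80,40),(100,255,255),20)[:5]: print(b,plane(C,b[1],.047))
```

```text
[0.44250247 0.23763506 0.13203311] [-1.79989010e+02 -9.24022555e-02 -1.77139103e+02] 0.059460475198313684 [ 20.00884487   9.45893654 -54.77719148 108.75665433   8.40332184
  66.06996993  55.02242511]
(223, [259.7, 195.0], [252, 187, 17, 17]) [0.44048777 0.24201296 0.047     ]
```

View pics/w1.png

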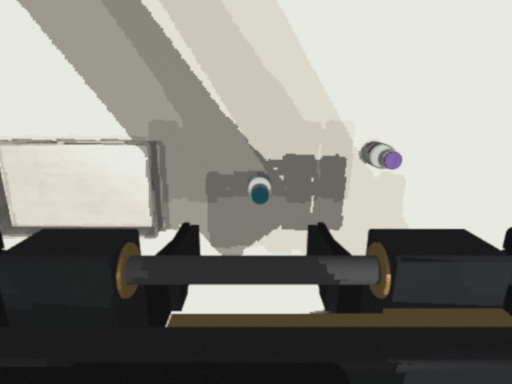

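The wrist view shows the teal cap at (260,195) centred between the fingers, purple at (393,160) well clear, and the tray at left. I'll descend and grasp.

Call:
arm_command --series "0 4 0 0 80;0 0 20 0 80;0 0 20 0 80;0 0 20 0 80;0 0 20 0 80;0 0 20 0 80;0 0 13 0 80;0 0 10 0 80;0 0 0 0 80;0 0 0 0 255;0 0 0 0 255;0 0 0 0 255;0 0 0 0 255;0 0 0 0 255;0 0 0 0 255;0 0 0 0 255;0 0 0 0 255;0 0 0 0 255" --squeeze 25

```text
time_s: 5.82
tool_pos: [0.443, 0.2419, 0.0097]
tool_rot: [-180.0, 0.0, -177.0]
force: [-1.5, -0.7, 2.9]
grip_width: 0.021
grasp_force: 25.0
```

Call:
arm_command --series "0 0 -32 0 255;0 0 -32 0 255;0 0 -32 0 255;0 0 -32 0 255;0 0 -32 0 255;0 0 -30 0 255;-26.3 -18.8 0 0 255;-26.3 -18.8 0 0 255;-26.3 -18.8 0 0 255;-26.3 -18.8 0 0 255;-26.3 -18.8 0 0 255;-26.3 -18.8 0 0 255;-26.3 -18.8 0 0 255;-26.3 -18.8 0 0 255;0 0 0 0 255;0 0 0 0 255"

```text
time_s: 7.15
tool_pos: [0.6618, 0.1008, 0.198]
tool_rot: [180.0, -0.1, -177.2]
force: [-0.4, 0.8, -0.1]
grip_width: 0.0212
grasp_force: 25.0
```

Run:
```python
from h import *
o=telemetry.get_obs();C=cam("wrist",o);im=cams.read_camera("wrist");cv2.imwrite("pics/w2.png",im)
print(o["tool_pos"],o["tool_rot"],o["grip_width"])
print(proj(C,[.661,.103,.081]),proj(C,np.array(o["tool_pos"])+[0,0,-.009]),proj(C,np.array(o["tool_pos"])+[0,0,.0385]))
print(plane(cam("top"),(247,169.3),.081))
for b in blobs(im,(80,80,40),(100,255,255),20)[:5]: print(b,plane(C,b[1],o["tool_pos"][2]+.038))
```

```text
[0.6618152  0.1008158  0.19797791] [ 1.79965536e+02 -1.17780803e-01 -1.77164003e+02] 0.021160768411097722
[256.41769277 186.56884537] [254.65150307 233.77839876] [255.26210153 276.36267336]
[0.66149741 0.10303536 0.081     ]
```

View pics/w2.png

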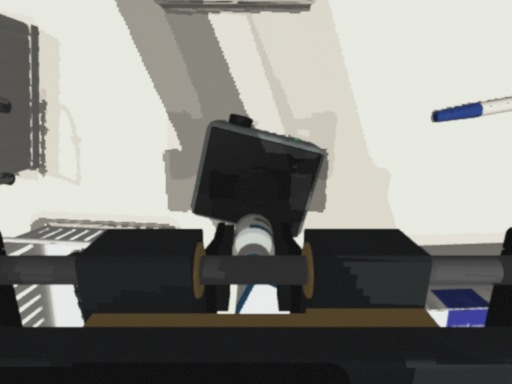

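The vial is held at (253,235). The mixer's top is at (258,177), with the dark cup hard to see, so I'll boost the contrast.

Run:
```python
from h import *
im=cv2.imread("pics/w2.png");g=im[110:260,180:335].astype(float)
e=np.clip(g*5 if g.mean()<0 else (g-5)*5,0,255).astype(np.uint8)
cv2.imwrite("pics/w2c.png",cv2.resize(e,None,fx=4,fy=4,interpolation=cv2.INTER_CUBIC))
```

```text
(no output)
```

View pics/w2c.png

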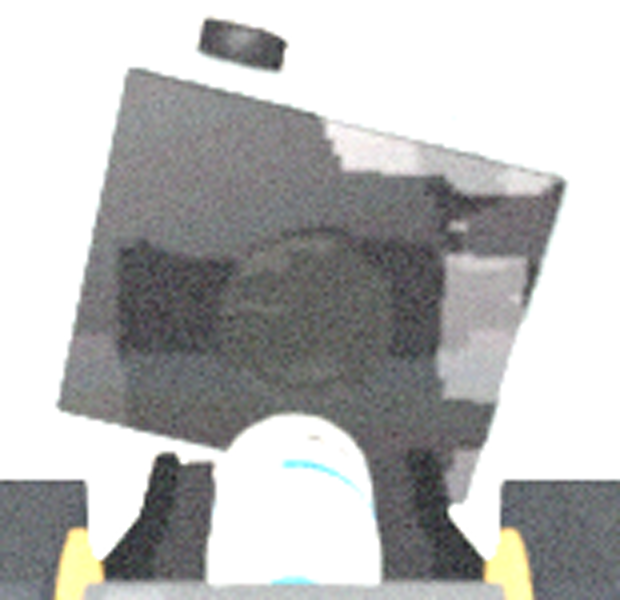

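The cup outline centres at crop (305,309), or pixel (256,187), matching (0.661,0.103). The vial is centred in the grip. I'll lower it to just above the cup floor.

Call:
arm_command --series "0 2.2 0 0 255;0 0 20 0 255;0 0 20 0 255;0 0 20 0 255;0 0 20 0 255;0 0 15 0 255;0 0 10 0 255;0 0 5 0 255;0 0 2 0 255;0 0 2 0 255;0 0 2 0 255;0 0 0 0 255"

```text
time_s: 8.2
tool_pos: [0.6613, 0.1057, 0.0846]
tool_rot: [180.0, 0.1, -176.9]
force: [-2.2, 1.1, 4.1]
grip_width: 0.0205
grasp_force: 25.0
```

Call:
arm_command --series "0 0 2 0 255;0 0 2 0 255;0 0 2 0 255;0 0 1 0 255;0 0 0 0 255;0 0 0 0 255"

```text
time_s: 8.7
tool_pos: [0.6619, 0.1055, 0.0773]
tool_rot: [180.0, 0.1, -177.0]
force: [0.6, 1.4, 5.2]
grip_width: 0.0209
grasp_force: 25.0
```

Run:
```python
from h import *
o=telemetry.get_obs();print(o["tool_pos"],o["force"],o["grip_width"])
```

```text
[0.66186902 0.10552277 0.07730784] [0.56364692 1.38057997 5.22902848] 0.02093321523419803
```

Call:
arm_command --series "0 0 1 0 255;0 0 1 0 255;0 0 0 0 255"

```text
time_s: 8.95
tool_pos: [0.6619, 0.1056, 0.0768]
tool_rot: [-180.0, 0.2, -177.0]
force: [-2.3, -0.2, 12.6]
grip_width: 0.021
grasp_force: 25.0
```

Call:
arm_command --series "0 0 1 0 255;0 0 0 0 255"

```text
time_s: 9.12
tool_pos: [0.662, 0.1056, 0.0767]
tool_rot: [-180.0, 0.2, -177.0]
force: [-4.1, -0.6, 15.3]
grip_width: 0.0214
grasp_force: 25.0
```

Call:
arm_command --series "0 0 0 0 255;0 0 0 0 255;0 0 0 0 255;0 0 0 0 255;0 0 0 0 255;0 0 0 0 255;0 0 0 0 255;0 0 0 0 255;0 0 0 0 255;0 0 0 0 255;0 0 0 0 255;0 0 0 0 255;0 0 0 0 255"

```text
time_s: 10.2
tool_pos: [0.662, 0.1056, 0.0767]
tool_rot: [-180.0, 0.2, -177.0]
force: [-3.5, 0.6, 15.9]
grip_width: 0.021
grasp_force: 25.0
```

Call:
arm_command --series "0 0 -10 0 255;0 0 -20 0 255;0 0 -30 0 255;0 0 -30 0 255;30.2 -3.2 0 0 255;30.2 -3.2 0 0 255;30.2 -3.2 0 0 255;30.2 -3.2 0 0 255;30.2 -3.2 0 0 255;30.2 -3.2 0 0 255;30.2 -3.2 0 0 255;0 0 0 0 255;0 0 0 0 255"

```text
time_s: 11.28
tool_pos: [0.4497, 0.0698, 0.1634]
tool_rot: [-179.7, 0.0, -177.1]
force: [0.9, -0.7, 0.2]
grip_width: 0.0211
grasp_force: 25.0
```

Run:
```python
from h import *
o=telemetry.get_obs();C=cam("wrist",o);im=cams.read_camera("wrist");cv2.imwrite("pics/w3.png",im)
tp=np.array(o["tool_pos"]);print(tp,o["tool_rot"],o["grip_width"])
print(proj(C,[.452,.072,.002]),proj(C,tp+[0,0,-.009]))
```

```text
[0.44971248 0.06978557 0.16337403] [-1.79749758e+02  1.13884957e-02 -1.77062183e+02] 0.02107034952735848
[256.57936157 178.58130084] [254.72591733 233.75186638]
```

View pics/w3.png

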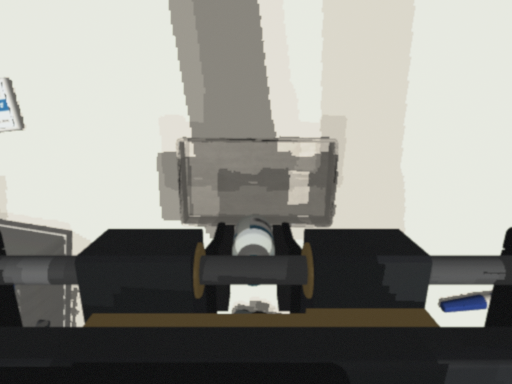

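The tray spans columns 178-337 and rows 139-223, square to the fingers, with the vial over its middle. I'll lower it.

Call:
arm_command --series "-3 3 0 0 255;0 0 30 0 255;0 0 30 0 255;0 0 30 0 255;0 0 25 0 255;0 0 20 0 255;0 0 10 0 255;0 0 2 0 255;0 0 1 0 255;0 0 0 0 255;0 0 0 0 255"

```text
time_s: 12.25
tool_pos: [0.4551, 0.0749, 0.0167]
tool_rot: [-180.0, 0.1, -177.0]
force: [0.3, -0.0, -0.2]
grip_width: 0.0209
grasp_force: 25.0
```

Call:
arm_command --series "0 0 1 0 255;0 0 1 0 255;0 0 1 0 255;0 0 0 0 255;0 0 0 0 255"

```text
time_s: 12.67
tool_pos: [0.4538, 0.0745, 0.0126]
tool_rot: [-180.0, 0.0, -177.0]
force: [0.6, 0.0, 0.2]
grip_width: 0.0208
grasp_force: 25.0
```

Call:
arm_command --series "0 0 1 0 255;0 0 1 0 255;0 0 0 0 255;0 0 0 0 255"

```text
time_s: 13.0
tool_pos: [0.4539, 0.0746, 0.0108]
tool_rot: [-180.0, 0.0, -177.0]
force: [-1.2, -0.2, 5.1]
grip_width: 0.0207
grasp_force: 25.0
```

Run:
```python
from h import *
o=telemetry.get_obs();print(o["tool_pos"],o["force"],o["grip_width"])
```

```text
[0.45390557 0.07456799 0.01083952] [-1.15251578 -0.15534011  5.11906942] 0.02073474130337759
```

Contact is at TCP 0.0108, so the vial hasn't slipped in the grip. I'll release it and rise.

Call:
arm_command --series "0 0 0 0 190;0 0 0 0 175;0 0 0 0 160;0 0 0 0 140;0 0 0 0 120;0 0 0 0 120;0 0 0 0 120;0 0 -15 0 120;0 0 -30 0 120;0 0 -30 0 120;0 0 -40 0 120;0 0 -40 0 120;0 0 -40 0 100"

```text
time_s: 14.08
tool_pos: [0.4532, 0.075, 0.2073]
tool_rot: [-180.0, -0.0, -176.9]
force: [1.0, -0.4, 0.2]
grip_width: 0.0483
grasp_force: 0.0
```

Run:
```python
from h import *
o=telemetry.get_obs();C=cam("wrist",o);im=cams.read_camera("wrist");cv2.imwrite("pics/w4.png",im)
b=cams.read_camera("top");s=cams.read_camera("scene")
print(o["tool_pos"],o["tool_rot"])
for n,i,c in(("w",im,C),("t",b,cam("top")),("s",s,cam("scene"))):
  for q in blobs(i,(80,80,40),(100,255,255),5)[:4]: print(n,q,plane(c,q[1],.047))
t=cams.calibration("top")
# lid: blue region from initial top view
b0=cv2.imread("pics/top0.png");m=cv2.inRange(cv2.cvtColor(b0,cv2.COLOR_BGR2HSV),(105,150,60),(118,255,255))
n,l,st,_=cv2.connectedComponentsWithStats(m);k=1+np.argmax(st[1:,4]);r=cv2.minAreaRect(np.argwhere(l==k)[:,::-1].astype(np.float32));bx=cv2.boxPoints(r)
P=np.array([plane(cam("top"),u,.099) for u in bx]);print(P.round(4),P.mean(0))
for i in range(4): d=P[(i+1)%4]-P[i];print(np.linalg.norm(d),np.degrees(np.arctan2(d[1],d[0])))
```

```text
[0.45316573 0.07498654 0.20727653] [-1.79976793e+02 -2.55630226e-03 -1.76907454e+02]
w (132, [252.7, 175.3], [247, 169, 13, 14]) [0.45182974 0.07355819 0.047     ]
s (25, [277.1, 239.3], [275, 237, 6, 6]) [0.45231552 0.07469958 0.047     ]
[[ 0.5231 -0.1293  0.099 ]
 [ 0.6684 -0.1472  0.099 ]
 [ 0.6455 -0.3405  0.099 ]
 [ 0.5007 -0.3217  0.099 ]] [ 0.58443413 -0.23468064  0.099     ]
0.1463962562511184 -7.001931853371688
0.19464871391708288 -96.74942323914182
0.1460295254551972 172.63140150165069
0.19371619766264492 83.36114694290492
```

View pics/w4.png

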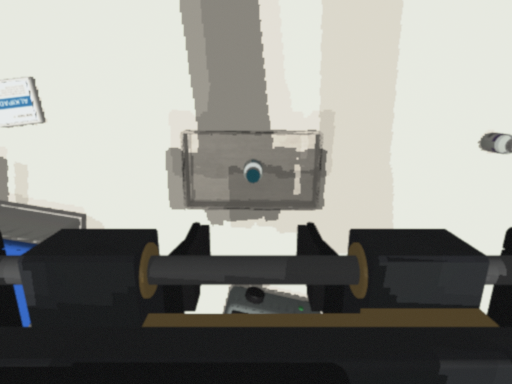

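The vial stands upright in the tray at (253,173). The box yaw is about -7° and the tongue is at about (0.473,-0.221). I'll move above the tongue.

Call:
arm_command --series "-0.4 -29.7 0 0 100;-0.4 -29.7 0 0 100;-0.4 -29.7 0 0 100;-0.4 -29.7 0 0 100;-0.4 -29.7 0 0 100;-0.4 -29.7 0 0 100;-0.4 -29.7 0 0 100;-0.4 -29.7 0 0 100;-0.4 -29.7 0 0 100;-0.4 -29.7 0 0 100;0 0 0 0.088 100;0 0 0 0.088 100;0 0 0 0 100;0 0 0 0 100"

```text
time_s: 15.4
tool_pos: [0.4729, -0.2211, 0.2041]
tool_rot: [179.9, -0.1, 173.1]
force: [0.2, -0.4, -0.9]
grip_width: 0.053
grasp_force: 0.0
```

Run:
```python
from h import *
o=telemetry.get_obs();C=cam("wrist",o);im=cams.read_camera("wrist");cv2.imwrite("pics/w5.png",im)
print(o["tool_pos"],o["tool_rot"],o["qpos"])
x=np.array([np.cos(np.radians(-7)),np.sin(np.radians(-7)),0]);c=np.array([.5844,-.2347,.0])
print("tip",proj(C,c-.133*x+[0,0,.099]),"pt",proj(C,c-.112*x+[0,0,.099]),"root",proj(C,c-.075*x+[0,0,.099]))
g=cv2.cvtColor(im,cv2.COLOR_BGR2GRAY)
for v in (180,190,200,210,215,220):
  xs=np.where(g[v,200:310]<60)[0]+200;print(v,xs.min() if len(xs) else None,xs.max() if len(xs) else None,plane(C,(xs.mean(),v),.099).round(4) if len(xs) else "")
```

```text
[ 0.47290807 -0.22110734  0.20407584] [ 1.79929682e+02 -1.31456030e-01  1.73134105e+02] [ 56.32440389   5.65228946 -36.02655533 101.47659186   3.41384162
  74.11834375 102.62105628]
tip [254.07442196 167.36051527] pt [253.9590151  190.90481145] root [253.76661568 230.15645173]
180 243 257 [ 0.4631 -0.2233  0.099 ]
190 243 257 [ 0.472  -0.2244  0.099 ]
200 243 257 [ 0.4811 -0.2255  0.099 ]
210 243 257 [ 0.4904 -0.2266  0.099 ]
215 243 257 [ 0.4951 -0.2272  0.099 ]
220 243 257 [ 0.4998 -0.2278  0.099 ]
```

View pics/w5.png

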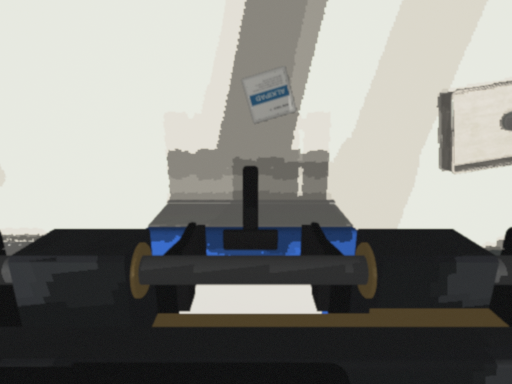

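The tongue is at columns 243-257 with its tip at row 167. It lines up with the fingers and sits 3.3 mm toward -y, so I'll shift, descend and grip.

Call:
arm_command --series "5 -3.3 0 0 100;0 0 25 0 100;0 0 25 0 100;0 0 25 0 100;0 0 25 0 100;0 0 15 0 100;0 0 8 0 100;0 0 0 0 100;0 0 0 0 255;0 0 0 0 255;0 0 0 0 255;0 0 0 0 255;0 0 0 0 255;0 0 0 0 255;0 0 0 0 255;0 0 0 0 255;0 0 0 0 255" --squeeze 20

```text
time_s: 16.87
tool_pos: [0.4684, -0.2233, 0.0825]
tool_rot: [179.9, -0.0, 173.0]
force: [0.8, 3.4, 1.1]
grip_width: 0.014
grasp_force: 20.0
```

Gripped, with a width of 14 mm. I'll lift along the arc to 30° first.

Call:
arm_command --series "-0.6 0 -8.4 0 255;-0.6 0 -8.4 0 255;-1.4 0 -8.2 0 255;-1.4 0 -8.2 0 255;-2.2 0 -8.1 0 255;-2.2 0 -8 0 255;-2.7 0 -8 0 255;-2.8 0 -7.9 0 255;-3.5 0 -7.6 0 255;-3.8 0 -7.5 0 255;-3.9 0 -7.4 0 255;-4 0 -7.4 0 255;0 0 0 0 255;0 0 0 0 255"

```text
time_s: 18.03
tool_pos: [0.4974, -0.2268, 0.1786]
tool_rot: [179.9, -0.0, 173.0]
force: [1.8, 4.7, -2.0]
grip_width: 0.0133
grasp_force: 20.0
```

Run:
```python
from h import *
s=cams.read_camera("scene");cv2.imwrite("pics/s6.png",cv2.resize(s[80:230,240:440],None,fx=4,fy=4,interpolation=cv2.INTER_CUBIC))
o=telemetry.get_obs();print(o["tool_pos"],o["force"],o["wrist_torque"],o["grip_width"])
print("green",blobs(s,(45,80,50),(80,255,255),3)[:5])
```

```text
[ 0.49728363 -0.22682094  0.17845505] [ 1.19272067  5.08892824 -1.10883607] [ 1.24519214 -0.42931712 -0.00700104] 0.013877271405162542
green [(10, [301.0, 136.2], [300, 135, 3, 4]), (3, [215.7, 212.7], [215, 212, 2, 2])]
```

View pics/s6.png

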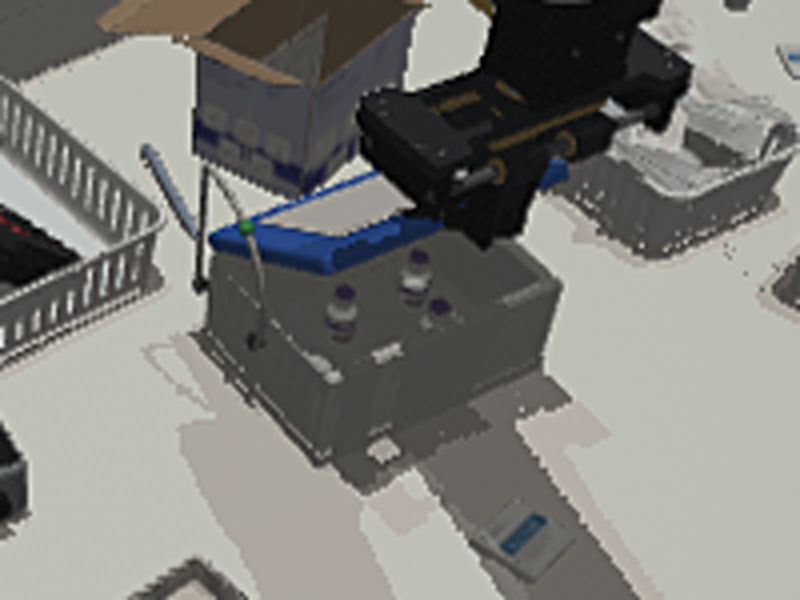

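The lid is at about 30°, held by the gripper. The green bead is at crop (246,226), above the lid's side edge. I'll continue to about 48°.

Call:
arm_command --series "-4.7 0 -6.9 0 255;-4.9 0 -6.8 0 255;-5.2 0 -6.6 0 255;-5.4 0 -6.4 0 255;-5.8 0 -6 0 255;-6 0 -5.8 0 255;-6.3 0 -5.6 0 255;-4 0 -3.2 0 255;0 0 0 0 255;0 0 0 0 255;0 0 0 0 255"

```text
time_s: 19.0
tool_pos: [0.5388, -0.2318, 0.2257]
tool_rot: [179.9, -0.1, 173.0]
force: [-0.3, 5.4, -1.7]
grip_width: 0.014
grasp_force: 20.0
```

Run:
```python
from h import *
s=cams.read_camera("scene");cv2.imwrite("pics/s7raw.png",s);cv2.imwrite("pics/s7.png",cv2.resize(s[95:170,275:375],None,fx=8,fy=8,interpolation=cv2.INTER_CUBIC))
o=telemetry.get_obs();print(o["tool_pos"],o["force"],o["grip_width"])
S=cam("scene");x=np.array([np.cos(np.radians(-7)),np.sin(np.radians(-7)),0]);y=np.array([-x[1],x[0],0]);z=np.array([0,0,1.]);c=np.array([.5844,-.2347,0])-y*0
c[:2]=[.5844-.0004,-.2347-.0033];h=c+.075*x+.085*z
print("grasp",(np.array(o["tool_pos"])+.011*z-h)@np.stack([x,y,z]).T)
t=lambda p:((proj(S,p)-[275,95])*8).round(0)
for a in(44,46,48,50,52):
  r=np.radians(a);e=-np.cos(r)*x+np.sin(r)*z;n=np.sin(r)*x+np.cos(r)*z
  print(a,"under",t(h+.1*y+.15*e),t(h+.1*y),"top",t(h+.1*y+.15*e+.014*n),t(h+.1*y+.014*n),"bead",t(h+.105*y+.08*e))
```

```text
[ 0.53878068 -0.23178176  0.22566179] [-0.28648414  5.57156312 -1.23793523] 0.014023080683895853
grasp [-0.12064008  0.00066104  0.15166179]
44 under [343. 321.] [137. 379.] top [328. 278.] [124. 342.] bead [227. 355.]
46 under [337. 305.] [137. 379.] top [322. 262.] [124. 342.] bead [224. 347.]
48 under [331. 289.] [137. 379.] top [315. 247.] [123. 342.] bead [221. 339.]
50 under [325. 273.] [137. 379.] top [308. 231.] [123. 342.] bead [218. 331.]
52 under [318. 258.] [137. 379.] top [301. 216.] [122. 343.] bead [215. 323.]
```

View pics/s7.png

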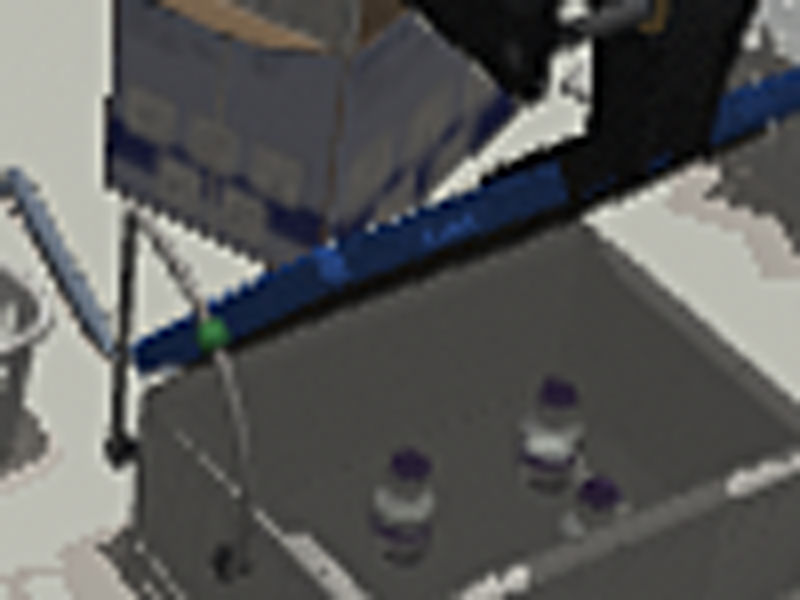

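The bead is at crop (212,333), and the lid side runs from (140,360) to the front corner near (330,262). That puts the angle at about 47-49°. I'll measure it from the front face's lower blue edge, calibrated against the shut view.

Run:
```python
from h import *
from scipy.optimize import brentq
S=cam("scene");x=np.array([np.cos(np.radians(-7)),np.sin(np.radians(-7)),0]);y=np.array([-x[1],x[0],0]);z=np.array([0,0,1.])
h=np.array([.584,-.238,0])+.075*x+.085*z
def edge(a,cols,k):
  r=np.radians(a);e=-np.cos(r)*x+np.sin(r)*z;n=np.sin(r)*x+np.cos(r)*z
  p,q=[proj(S,h+.15*e+k*n+w*y) for w in(.1,-.1)];return p[1]+(np.array(cols)-p[0])/(q[0]-p[0])*(q[1]-p[1]),p,q
def ext(f,cols):
  im=cv2.imread(f);m=cv2.inRange(cv2.cvtColor(im,cv2.COLOR_BGR2HSV),(105,120,40),(120,255,255));n,l,s,_=cv2.connectedComponentsWithStats(m)
  out=[]
  for c in cols:
    v=[np.where(l[:,c]==i)[0] for i in range(1,n) if s[i,4]>60 and s[i,0]<385 and s[i,0]+s[i,2]>300 and s[i,1]>95];v=np.concatenate(v) if v else np.array([])
    out.append((v.min(),v.max()) if len(v) else (np.nan,np.nan))
  return np.array(out,float)
for f,a,cols in(("pics/scene0.png",0,range(332,346,3)),("pics/s7raw.png",48,range(322,346,3))):
  o=ext(f,cols);u,p,q=edge(a,cols,0);t=edge(a,cols,.014)[0]
  print(f,list(cols),p.round(1),q.round(1));print("obs",o.T,"\nunder",u.round(1),"\ntop",t.round(1))
  print("slope under/deg",(edge(a+1,cols,0)[0]-u).mean())
```

```text
pics/scene0.png [332, 335, 338, 341, 344] [322.9 175.1] [381.8 150. ]
obs [[125. 124. 122. 121. 120.]
 [169. 168. 167. 166. 164.]] 
under [171.2 170.  168.7 167.4 166.1] 
top [167.7 166.5 165.2 163.9 162.7]
slope under/deg -0.6520189520299311
pics/s7raw.png [322, 325, 328, 331, 334, 337, 340, 343] [316.4 131.1] [378.8 107.4]
obs [[123. 122. 121. 120. 119. 117. 116. 115.]
 [128. 127. 126. 124. 123. 122. 121. 120.]] 
under [129.  127.9 126.7 125.6 124.5 123.3 122.2 121. ] 
top [123.  121.9 120.8 119.6 118.5 117.4 116.3 115.1]
slope under/deg -1.1143394324925868
```

The edge fit gives about 48°, which agrees with the arc geometry. I'll add just under 2°.

Call:
arm_command --series "-2.4 0 -1.9 0 255;-2.4 0 -1.9 0 255;0 0 0 0 255;0 0 0 0 255;0 0 0 0 255;0 0 0 0 255"

```text
time_s: 19.55
tool_pos: [0.5432, -0.2324, 0.2292]
tool_rot: [179.9, -0.1, 173.0]
force: [-0.9, 5.7, -1.4]
grip_width: 0.0137
grasp_force: 20.0
```

Run:
```python
from h import *
s=cams.read_camera("scene");cv2.imwrite("pics/s8.png",s);w=cams.read_camera("wrist")
o=telemetry.get_obs();print(o["time_s"],o["tool_pos"],o["force"],o["grip_width"],o["grasp_force"])
im=s;m=cv2.inRange(cv2.cvtColor(im,cv2.COLOR_BGR2HSV),(105,120,40),(120,255,255))
for c in range(322,346,3):
  v=np.where(m[105:140,c])[0]+105;print(c,v.min(),v.max(),end="; ")
x=np.array([np.cos(np.radians(-7)),np.sin(np.radians(-7)),0]);y=np.array([-x[1],x[0],0]);z=np.array([0,0,1.]);h=np.array([.584,-.238,0])+.075*x+.085*z;S=cam("scene")
for a in (49,50,51):
  r=np.radians(a);e=-np.cos(r)*x+np.sin(r)*z;p,q=[proj(S,h+.15*e+k*y) for k in(.1,-.1)]
  print("\n",a,(p[1]+(np.arange(322,346,3)-p[0])/(q[0]-p[0])*(q[1]-p[1])).round(1))
print("teal",[plane(S,b[1],.047) for b in blobs(s,(80,80,40),(100,255,255),10)[:2]])
```

```text
19.65 [ 0.54317367 -0.23233276  0.22916308] [-0.92529529  5.16391742 -2.02205642] 0.013966020918109095 19.999561293516308
322 122 126; 325 120 125; 328 119 124; 331 118 123; 334 117 122; 337 107 121; 340 115 119; 343 113 118; 
 49 [127.9 126.8 125.6 124.5 123.3 122.2 121.1 119.9]

 50 [126.8 125.6 124.5 123.4 122.2 121.1 120.  118.8]

 51 [125.6 124.5 123.4 122.3 121.1 120.  118.9 117.7]
teal [array([0.45231552, 0.07469958, 0.047     ])]
```

```bash
python3 -c "
from cell import env;print(env.sign_off())"
```

```text
the job is handed in; nothing more can be done
None
```

I pressed the teal-capped vial into the mixer cup until it was fully down and held it there for over a second, then released it standing upright in the pale grey tray; the job is handed in at about 20 s with the arm still holding the cold box lid by its tongue at about 50° (measured to within about 1°).

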